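# Load an empty spool onto a thread winder under its sprung tension arm

### The job

Load the empty spool with the tall neck onto the thread winder: push the sprung tension arm back, set the spool down over the spindle until it sits fully home on the round platter, and let go so that the arm's roller bears against its side. Work gently: the spindle's place is only roughly known, so feel for it and do not force anything, and leave the other things on the table where they stand.

Things in the scene. Friction and masses are not known exactly. Their poses are not given: they have to be found in the camera images.
- spool: empty grey plastic spool standing upright, about 0.11 kg: a drum 48 mm in diameter and 45 mm high, above it a neck 24 mm in diameter and 42 mm high. Underneath in the middle: a blind round hole 13 mm in diameter, 25 mm deep. Origin: centre of the underside, z up along its axis; round, so yaw does not matter
- winder: white thread winder fixed to the table. Its case, 30 mm high, spans x -45 to 115, y -60 to 120 mm in its own frame; motor hump 56 mm high at x 77 to 113, y -58 to 28. Origin: on the table under the open-side end of the spindle slot, z up; its x axis runs along the slot from there towards the arm's roller. In the slot sit a platter (44 mm wide, top 40 mm above the table) and spindle
- slot_end (a point): the spindle's nearest possible place: winder x = y = 0, at platter-top height (40 mm). The spindle (10 mm in diameter, upright in the platter's centre, tip 54 mm above the table, bevelled 1 mm) is clamped with its platter anywhere from 0 to 20 mm beyond this point along the winder's x, at y = 0; where is not measured. Both are cushioned: they sink 1 mm per 5 N pressed down, 3 mm at most
- tension_arm (a joint): swing of the sprung steel tension arm, rad. 0: at rest on its stop; grows to 0.75 as the roller is pushed to the winder's +x (anticlockwise from above). A spring drives it back: about 3.5 N at the roller to start it, 5.5 N at 0.4. Its upright pivot is at x 24, y 74 mm in the winder's frame, top 85 mm above the table
- roller (a point): centre of the upright black roller at the arm's end, 75 mm from the pivot: 22 mm in diameter, from 59 to 83 mm above the table. At rest near x 24, y 0 mm in the winder's frame it overhangs the spindle and blocks the spool's way down; with the spool in place it is pushed back and rests against the drum
- reel: bystander: low grey ring-shaped reel 64 mm in diameter and 24 mm high with an open 16 mm bore and no neck. Origin: centre of its underside
- jar: bystander: closed glass jar 60 mm in diameter, 75 mm high with a steel lid. Origin: centre of its underside
- clapper: bystander: plain wooden pressing block 60 x 120 x 40 mm lying to the right of the work. Origin: centre of its underside, long side along its y
Mind the look-alikes: they are no part of the job. What is shaped like the spool but green or pink is not meant. Of the things shaped like the winder, the white one is meant.

How it is judged:
By the outcome, as a careful person would: the job done as asked, in the order asked, and still so for the second after the job is handed in, with the robot touching nothing.
It also fails if it takes over 58 s, if anything falls off the work surface, if the arm or the gripper's body presses on something with over 40 N, if the wrist force passes 120 N, or if a joint passes its speed limit or range.

### The arm

A 6-joint arm with a two-finger parallel gripper is mounted at the origin on the work surface. World frame = base frame: x ahead of the robot, y to its left, z up, the work surface at z = 0. Lengths are in m, angles in rad, forces in N, time in s.
With the tool pointing down it reaches from about 0.325 to 0.9 m from the base axis. Payload 6.1 kg.
Tool frame: the origin (TCP) lies at the very end of the fingers, on their centre line; the grasp point (between the pads) lies 19 mm behind it; z points along the fingers, y is the line along which they close (so a half turn about z gives the same grasp; the last joint's range is limited). The gripper opens to 85 mm and grips with 20 to 120 N. Pads are 22 mm wide; open, the fingers measure 114 mm over their backs; the gripper's body (76 mm by 85 mm) begins 54 mm behind the grasp point. The pads swing forward as they close: fully open they stand 13 mm farther back than shut.
Start: joints at [-1.329, 0.22, 1.526, -0, 1.395, -0.126], TCP at [0.225, -0.583, 0.231] pointing down, gripper open.
Joint ranges: [-2.98, 2.98], [-0.91, 2.08], [0.09, 2.57], [-1.24, 4.39], [0.2, 2.65], [-2.68, 2.68]. Speed limits (rad/s): [2.57, 2.57, 3.01, 3.14, 3.14, 3.14].

### API

Orientations are given as a rotation vector (axis times angle).
In Python, from workcell import * gives the robot as it stands.
- The arm moves only by the tool carry_out, never from a script. Its arguments are lists of equal length, an entry for each row: "slide": the shift along the tool's x, y, z in m, a list of three; "rot": the turn, a rotation vector about the tool's x, y, z in degrees, a list of three; "hand": the opening, from 0 (shut) to 1 (fully open). In form: {"slide": [[x, y, z], ...], "rot": [[wx, wy, wz], ...], "hand": [hand, ...]}. A call has 1 to 5 rows; each row is the pose to reach, as a shift and turn from the pose commanded when the call began, along the tool's axes at that moment; what a row does not reach only later rows make up. A row lasts 1/12 s, in which the tool goes at most 41.7 mm and 7.16 degrees, less where a joint would pass 70% of its speed; a pose out of reach is approached as far as the arm can. A call with a gripper value outside its range is refused whole. The fingers move at their own pace and stop on an object; "grip_force" is the grip in N (left out, the last holds). Time passes only in rows, so rows that repeat a pose let the fingers close. It gives the time, the measured TCP pose, the force, the opening and the grip force at its end, in the units of the state.
- read_state(): the state, without advancing time (a new reading comes with each control period).
- capture(name): name is "scene" or "top" or "wrist"; returns the picture (480x640x3 uint8, red, green, blue); there is no depth.
- camera_model(name): a dict with "camera_matrix" (3x3 intrinsics, pixels), "R" (3x3) and "t" (3): a world point X has camera coordinates R X + t; the wrist camera has in their place "mount" (4x4, takes a point from camera to tool coordinates, whose origin is the TCP and whose axes are the flange's). Camera axes: x right, y down, z forward; pixel columns grow to the right and rows downward; lengths in m; the calibration is good to about 2 mm. A picture is of the moment at which its call begins: read the wrist's pose just before it. camera_model takes no time and is no camera call.
- close_job(): hands the job in; it is judged then, once.
The state is a dict: "t": time; "qpos": joint angles; "qd": joint speeds; "joint_torque": joint torques, N m; "position": TCP position; "tcp_rot": TCP orientation; "contact_force": force on the tool from outside, world axes, zero at the start; "moment": the same for the moment, N m; "gripper_width": finger opening in m; "finger_force": force on a finger pad.
Only numpy, scipy, OpenCV 4.12 (cv2) and the standard library are available. Lean on these libraries where they do the work, as an engineer would, in place of code of your own. Each camera call takes 0.05 s, during which the arm holds its last target. There are 200 camera calls.

## Working session

There is one attempt and no reset: what is moved stays moved. The work goes in short steps, Python scripts to look and compute and a tool call to move; the robot and the scene stay as the last step left them, time stands still between calls to the robot, and variables do not carry over. Pictures are saved under pics/ and viewed, at most 10 in all, crops included, and the job is handed in when it is done.

Besides the shell and the picture viewer there is one more tool, called after "Request:" as a command line: name --argument value ..., lists and objects as JSON in quotes. carry_out: Moves the arm, as the interface text tells. Its arguments: {"type":"object","properties":{"slide":{"type":"array","items":{"type":"array","items":{"type":"number"}}},"rot":{"type":"array","items":{"type":"array","items":{"type":"number"}}},"hand":{"type":"array","items":{"type":"number"}},"grip_force":{"type":"number"}},"required":["slide","rot","hand"]}

```bash
mkdir -p pics; ls; python3 - <<'E'
from workcell import *
import cv2
for n in ("scene","top"):
    cv2.imwrite(f"pics/{n}0.png",capture(n)[:,:,::-1])
    c=camera_model(n);print(n,c)
s=read_state();print(s)
print(camera_model("wrist"))
E
```

```text
pics
scene {'camera_matrix': array([[459.90423227,   0.        , 314.32412767],
       [  0.        , 459.90423227, 234.08420503],
       [  0.        ,   0.        ,   1.        ]]), 'R': array([[-0.19607511,  0.98047054, -0.0152339 ],
       [ 0.64685439,  0.11765121, -0.75348364],
       [-0.73697622, -0.15759351, -0.65729014]]), 't': array([ 0.0149206 , -0.36553928,  1.51422306])}
top {'camera_matrix': array([[531.18411984,   0.        , 320.47975395],
       [  0.        , 531.18411984, 230.38455612],
       [  0.        ,   0.        ,   1.        ]]), 'R': array([[ 0.01444765, -0.99988716, -0.00411456],
       [-0.99858321, -0.0142178 , -0.05127797],
       [ 0.05121368,  0.00484958, -0.99867594]]), 't': array([0.11557873, 0.58596715, 1.2887547 ])}
{'t': 0.1, 'qpos': array([-1.32910914e+00,  2.21141474e-01,  1.52750366e+00,  2.45816555e-05,
        1.39470604e+00, -1.26085786e-01]), 'qd': array([ 0.00046529, -0.00327221, -0.00148798,  0.00119882,  0.00074686,
       -0.00031004]), 'joint_torque': array([ 1.02291971e-03, -4.98243248e+01, -3.90544903e+01, -2.40992431e-04,
      
[... 173 characters left out ...]
act_force': array([-0.29319784, -0.39169974, -0.70081815]), 'moment': array([-0.01936825, -0.04230623,  0.00994471]), 'finger_force': 0.0, 'gripper_width': 0.08552516111829667}
{'camera_matrix': array([[380.46065265,   0.        , 318.14164518],
       [  0.        , 380.46065265, 235.0526543 ],
       [  0.        ,   0.        ,   1.        ]]), 'mount': array([[ 5.79392203e-04, -9.65626692e-01, -2.59932215e-01,
         6.48768247e-02],
       [ 9.99999766e-01,  4.64986305e-04,  5.01626470e-04,
         7.64920552e-05],
       [-3.63518989e-04, -2.59932444e-01,  9.65626735e-01,
        -1.43222558e-01],
       [ 0.00000000e+00,  0.00000000e+00,  0.00000000e+00,
         1.00000000e+00]])}
```

View pics/scene0.png

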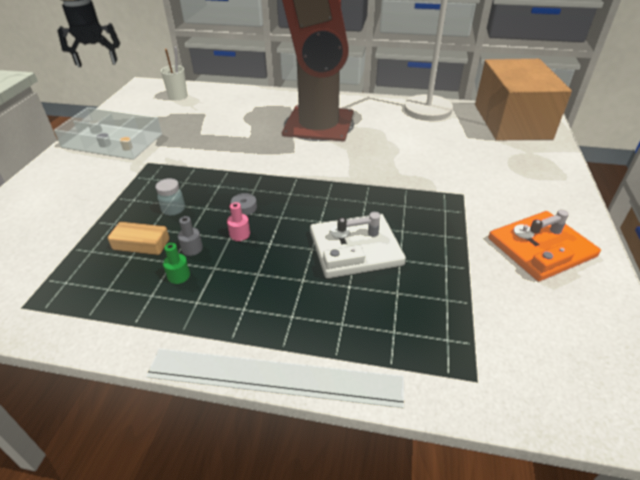

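View pics/top0.png

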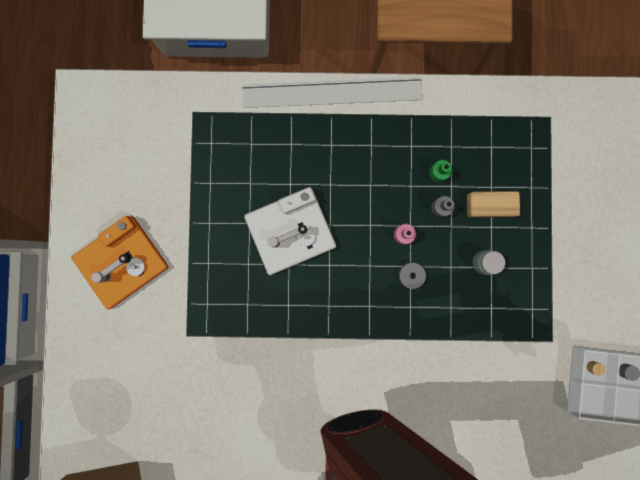

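The grey spool stands at about (445,205) in the top view and (188,238) in the scene view. The white winder is at about (290,230) in top and (357,243) in scene. I'll enlarge both areas.

```bash
python3 - <<'E'
import cv2,numpy as np
t=cv2.imread("pics/top0.png");s=cv2.imread("pics/scene0.png")
f=lambda im,x,y,w,h,k:cv2.resize(im[y:y+h,x:x+w],None,fx=k,fy=k,interpolation=cv2.INTER_CUBIC)
a=f(t,240,180,100,100,4);b=f(s,305,200,100,75,4)
c=f(t,420,180,50,50,4);d=f(s,165,205,50,60,4)
W=np.zeros((600,800,3),np.uint8)
W[:400,:400]=a;W[:300,400:]=b;W[400:,:200]=c;W[300:540,400:600]=d
cv2.imwrite("pics/crop1.png",W)
E
```

```text
(no output)
```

View pics/crop1.png

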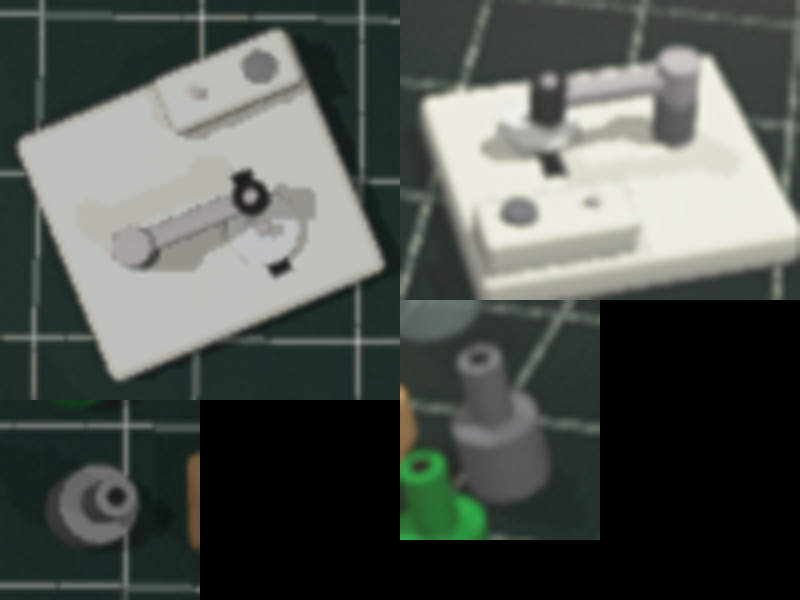

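The crop shows the winder's case corners, roller and pivot tops, and the slot. It also shows the spool's neck top at (449,204) top and (185,219) scene.

```bash
cat > h.py <<'E'
from workcell import *
import numpy as np,cv2
from scipy.spatial.transform import Rotation as Ro
def P(n,st=None):
    c=camera_model(n);K=c["camera_matrix"]
    if n!="wrist": return K,c["R"],c["t"]
    T=np.eye(4);T[:3,:3]=Ro.from_rotvec(st["tcp_rot"]).as_matrix();T[:3,3]=st["position"]
    M=np.linalg.inv(T@c["mount"]);return K,M[:3,:3],M[:3,3]
def tri(obs):
    A=[];b=[]
    for (K,R,t),uv in obs:
        d=R.T@np.linalg.solve(K,[uv[0],uv[1],1]);d/=np.linalg.norm(d);o=-R.T@t
        Q=np.eye(3)-np.outer(d,d);A.append(Q);b.append(Q@o)
    A=np.vstack(A);b=np.hstack(b);x=np.linalg.lstsq(A,b,rcond=None)[0]
    return x,np.linalg.norm(A@x-b)
def plane(p,uv,z):
    K,R,t=p;d=R.T@np.linalg.solve(K,[uv[0],uv[1],1]);o=-R.T@t
    return o+d*(z-o[2])/d[2]
E
python3 - <<'E'
from h import *
np.set_printoptions(precision=4,suppress=True)
T=P("top");S=P("scene")
w=lambda u,v:(240+u/4,180+v/4); s=lambda u,v:(305+(u-400)/4,200+v/4)
sp=lambda u,v:(420+u/4,180+(v-400)/4); ss=lambda u,v:(165+(u-400)/4,205+(v-300)/4)
for n,a,b,z in [("neck",sp(116,496),ss(481,357),.087),("drumtop",sp(97,504),ss(496,417),.045),("roller",w(250,197),s(549,76),.083),("pivot",w(133,245),s(680,57),.085)]:
    print(n,*tri([(T,a),(S,b)]),plane(T,a,z),plane(S,b,z))
c=np.array([plane(T,w(*q),.03) for q in [(18,143),(283,28),(384,268),(117,381)]])[:,:2]
m=np.array([[115,120],[115,-60],[-45,-60],[-45,120]])/1e3
cc=c-c.mean(0);mm=m-m.mean(0)
y=np.arctan2((mm[:,0]*cc[:,1]-mm[:,1]*cc[:,0]).sum(),(mm*cc).sum())
R=np.array([[np.cos(y),-np.sin(y)],[np.sin(y),np.cos(y)]]);o=c.mean(0)-R@m.mean(0)
print("yaw",np.degrees(y),"o",o,"res",c-(m@R.T+o))
for q in [(24,74),(24,0),(0,0),(20,0)]: print(q,R@np.array(q)/1e3+o)
for q in [(281,268),(243,178)]: print("slot",R.T@(plane(T,w(*q),.03)[:2]-o))
E
```

```text
neck [ 0.6462 -0.174   0.0857] 0.0005999625403382597 [ 0.6462 -0.1741  0.087 ] [ 0.6476 -0.1726  0.087 ]
drumtop [ 0.646  -0.1736  0.0418] 0.0003596314634384191 [ 0.6456 -0.1726  0.045 ] [ 0.6493 -0.1718  0.045 ]
roller [0.5828 0.1651 0.0846] 0.0004940612067058258 [0.5828 0.1655 0.083 ] [0.5809 0.1645 0.083 ]
pivot [0.5538 0.2331 0.0847] 0.00021242657637682272 [0.5539 0.2329 0.085 ] [0.5541 0.2333 0.085 ]
yaw 23.881888847663028 o [0.5607 0.156 ] res [[-0.0008 -0.0031]
 [-0.0011  0.0015]
 [-0.0002  0.0028]
 [ 0.0021 -0.0013]]
(24, 74) [0.5527 0.2333]
(24, 0) [0.5827 0.1657]
(0, 0) [0.5607 0.156 ]
(20, 0) [0.579  0.1641]
slot [-0.0196  0.0001]
slot [ 0.0398 -0.    ]
```

```bash
cat >> h.py <<'E'
def ang(st):
    x=Ro.from_rotvec(st["tcp_rot"]).as_matrix()[:,0];return np.degrees(np.arctan2(x[1],x[0]))
def go(p,a,n):
    "n calls to tool-down pose p, tool-x heading a; prints each call's last-row slide and rot z"
    st=read_state();p0=st["position"];a0=ang(st)
    for k in range(n):
        h=np.radians(a0+(a-a0)*k/n);d=(np.array(p)-p0)/n
        print("slide",np.round([d[0]*np.cos(h)+d[1]*np.sin(h),d[0]*np.sin(h)-d[1]*np.cos(h),-d[2]],4),"rotz",round(-(a-a0)/n,2))
E
python3 -c "
from h import *
go([.646,-.174,.19],113.9,3)"
```

```text
slide [ 0.1801 -0.0766  0.0134] rotz -30.94
slide [0.1938 0.0269 0.0134] rotz -30.94
slide [0.1524 0.1227 0.0134] rotz -30.94
```

Request:
carry_out --slide '[[0.036,-0.0153,0.0027],[0.072,-0.0306,0.0054],[0.108,-0.046,0.008],[0.144,-0.0613,0.0107],[0.18,-0.0766,0.0134]]' --rot '[[0,0,-6.2],[0,0,-12.4],[0,0,-18.6],[0,0,-24.8],[0,0,-30.9]]' --hand '[0.8,0.8,0.8,0.8,0.8]' --grip_force 60

```text
t: 0.52
position: [0.3659, -0.4454, 0.2173]
tcp_rot: [-2.82, -1.383, -0.0]
contact_force: [0.8, -0.2, -1.0]
gripper_width: 0.0683
finger_force: 0.0
```

Request:
carry_out --slide '[[0.0388,0.0054,0.0027],[0.0775,0.0108,0.0054],[0.1163,0.0161,0.008],[0.155,0.0215,0.0107],[0.1938,0.0269,0.0134]]' --rot '[[0,0,-6.2],[0,0,-12.4],[0,0,-18.6],[0,0,-24.8],[0,0,-30.9]]' --hand '[0.8,0.8,0.8,0.8,0.8]'

```text
t: 0.93
position: [0.5066, -0.3091, 0.204]
tcp_rot: [-2.349, -2.085, 0.0]
contact_force: [0.4, -1.5, 0.6]
gripper_width: 0.0679
finger_force: 0.0
```

Request:
carry_out --slide '[[0.0305,0.0245,0.0027],[0.061,0.049,0.0054],[0.0914,0.0736,0.008],[0.122,0.098,0.0107],[0.1524,0.1227,0.0134]]' --rot '[[0,0,-6.2],[0,0,-12.4],[0,0,-18.6],[0,0,-24.8],[0,0,-31]]' --hand '[0.8,0.8,0.8,0.8,0.8]'

```text
t: 1.35
position: [0.6472, -0.1731, 0.1904]
tcp_rot: [-1.706, -2.637, 0.0]
contact_force: [-0.1, -1.4, 1.4]
gripper_width: 0.0683
finger_force: 0.0
```

```bash
python3 -c "
from h import *
s=read_state();print(s['t'],s['position'],ang(s),s['tcp_rot'],s['contact_force'])
im=capture('wrist');cv2.imwrite('pics/w1.png',im[:,:,::-1])
K,R,t=P('wrist',s)
for z in(.087,.045):
  q=K@(R@[.646,-.174,z]+t);print(q[:2]/q[2])
"
```

```text
1.35 [ 0.64720163 -0.17312473  0.19038302] 114.18806182332781 [-1.70622008e+00 -2.63681293e+00  3.71252684e-04] [-0.0597174  -1.44863232  1.36587047]
[317.19401475 234.36256632]
[317.35746589 220.4266988 ]
```

View pics/w1.png

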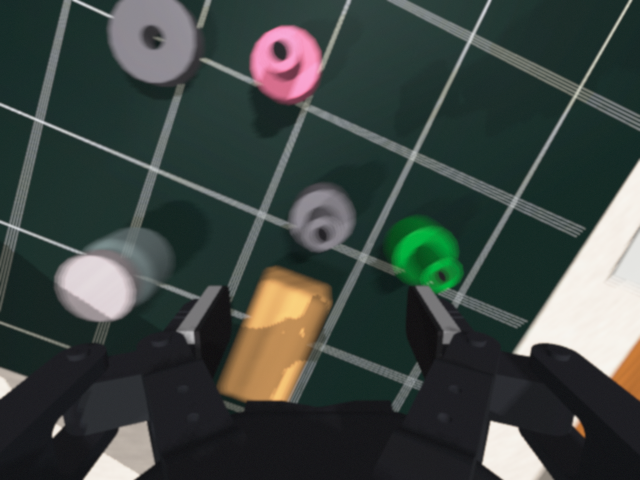

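The wrist view shows the grey spool's neck top at (322,233), against a predicted (317,234), so the position is confirmed. I'll go down and grip the neck.

Request:
carry_out --slide '[[0,0.0005,0.03],[0,0.0005,0.06],[0,0.001,0.09],[0,0.001,0.12],[0,0.001,0.138]]' --rot '[[0,0,0],[0,0,0],[0,0,0],[0,0,0],[0,0,0]]' --hand '[0.8,0.8,0.8,0.6,0.6]'

```text
t: 1.82
position: [0.6448, -0.1734, 0.0485]
tcp_rot: [-1.711, -2.628, 0.002]
contact_force: [0.6, 1.1, 0.3]
gripper_width: 0.0511
finger_force: 0.0
```

Request:
carry_out --slide '[[0,0,0],[0,0,0],[0,0,0],[0,0,0],[0,0,0]]' --rot '[[0,0,0],[0,0,0],[0,0,0],[0,0,0],[0,0,0]]' --hand '[0.4,0.2,0.2,0.2,0.2]' --grip_force 60

```text
t: 2.23
position: [0.6486, -0.1751, 0.0554]
tcp_rot: [1.712, 2.63, 0.001]
contact_force: [0.2, 0.3, -1.2]
gripper_width: 0.0227
finger_force: 58.7
```

Request:
carry_out --slide '[[0,0,0],[0,0,0],[0,0,0]]' --rot '[[0,0,0],[0,0,0],[0,0,0]]' --hand '[0.1,0.1,0.1]' --grip_force 60

```text
t: 2.48
position: [0.6475, -0.1746, 0.0537]
tcp_rot: [1.714, 2.632, 0.0]
contact_force: [-0.6, -0.5, 0.0]
gripper_width: 0.0223
finger_force: 58.7
```

Request:
carry_out --slide '[[0,0,-0.015],[0,0,-0.04],[0,0,-0.07],[0,0,-0.1],[0,0,-0.11]]' --rot '[[0,0,0],[0,0,0],[0,0,0],[0,0,0],[0,0,0]]' --hand '[0.1,0.1,0.1,0.1,0.1]'

```text
t: 2.9
position: [0.6501, -0.1755, 0.1703]
tcp_rot: [1.709, 2.626, 0.003]
contact_force: [0.8, -0.4, 0.4]
gripper_width: 0.0229
finger_force: 58.8
```

Request:
carry_out --slide '[[0,0,-0.11],[0,0,-0.11],[0,0,-0.11]]' --rot '[[0,0,0],[0,0,0],[0,0,0]]' --hand '[0.1,0.1,0.1]'

```text
t: 3.15
position: [0.648, -0.1748, 0.278]
tcp_rot: [1.712, 2.629, 0.001]
contact_force: [0.7, -0.9, -0.4]
gripper_width: 0.0228
finger_force: 58.9
```

```bash
python3 -c "
from h import *
s=read_state();print(s['t'],s['position'],ang(s),s['contact_force'],s['gripper_width'])
go([.5287,.1418,.16],113.9,2)
im=capture('scene');c=cv2.resize(im[90:260,110:350,::-1],None,fx=3,fy=3,interpolation=cv2.INTER_CUBIC);cv2.imwrite('pics/s1.png',c)
"
```

```text
3.15 [ 0.64798769 -0.1747529   0.27802125] 113.87570585354489 [ 0.72557906 -0.93956861 -0.38347869] 0.02278088506699663
slide [0.1689 0.0095 0.059 ] rotz -0.01
slide [0.1689 0.0096 0.059 ] rotz -0.01
```

View pics/s1.png

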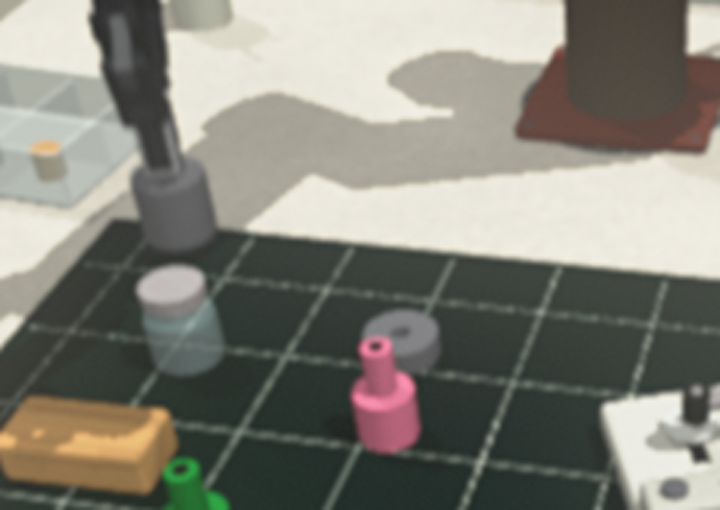

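The spool is held upright in the gripper, at crop (175,205). Next I'll carry it to the winder's open side.

Request:
carry_out --slide '[[0.034,0.002,0.01],[0.068,0.004,0.02],[0.1,0.006,0.03],[0.135,0.008,0.045],[0.169,0.0095,0.059]]' --rot '[[0,0,0],[0,0,0],[0,0,0],[0,0,0],[0,0,0]]' --hand '[0.1,0.1,0.1,0.1,0.1]'

```text
t: 3.62
position: [0.5867, -0.0148, 0.2136]
tcp_rot: [1.714, 2.632, 0.001]
contact_force: [0.2, 0.4, -0.5]
gripper_width: 0.0225
finger_force: 59.0
```

Request:
carry_out --slide '[[0.034,0.002,0.012],[0.068,0.004,0.024],[0.11,0.006,0.036],[0.145,0.008,0.048],[0.169,0.0095,0.059]]' --rot '[[0,0,0],[0,0,0],[0,0,0],[0,0,0],[0,0,0]]' --hand '[0.1,0.1,0.1,0.1,0.1]'

```text
t: 4.03
position: [0.5258, 0.1451, 0.1542]
tcp_rot: [-1.711, -2.633, -0.0]
contact_force: [0.2, 0.2, -1.4]
gripper_width: 0.0229
finger_force: 59.0
```

Request:
carry_out --slide '[[0,0,0],[0,0,0],[0,0,0],[0,0,0]]' --rot '[[0,0,0],[0,0,0],[0,0,0],[0,0,0]]' --hand '[0.1,0.1,0.1,0.1]'

```text
t: 4.37
position: [0.5288, 0.1414, 0.1558]
tcp_rot: [1.715, 2.631, 0.001]
contact_force: [-0.1, -0.6, -1.1]
gripper_width: 0.0225
finger_force: 59.0
```

```bash
python3 -c "
from h import *
s=read_state();print(s['t'],s['position'],ang(s),s['contact_force'])
im=capture('wrist');cv2.imwrite('pics/w2.png',im[:,:,::-1])
go([.5287,.1418,.112],113.9,1)
"
```

```text
4.3667 [0.52876213 0.1414077  0.15582788] 113.81560934366041 [-0.11923856 -0.59364803 -1.11536147]
slide [0.0005 0.0001 0.0439] rotz -0.11
```

View pics/w2.png

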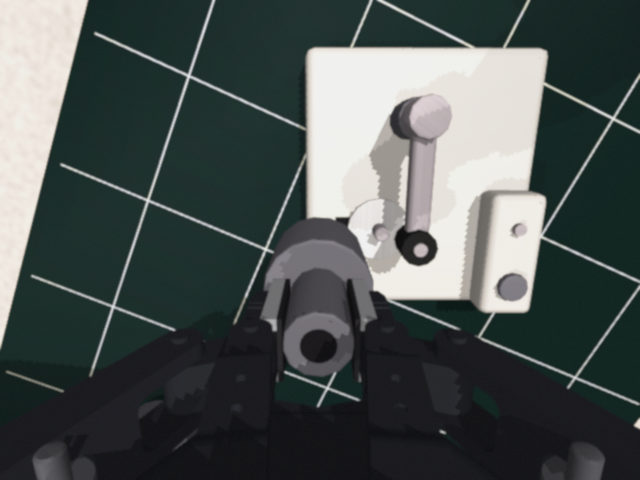

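The wrist view shows the spindle tip at (381,233), the roller top at (418,247) and the pivot top at (431,117).

```bash
cat >> h.py <<'E'
Y=np.radians(23.9);RW=np.array([[np.cos(Y),-np.sin(Y)],[np.sin(Y),np.cos(Y)]]);OW=np.array([.5607,.156])
def W(p): return RW.T@(np.array(p)[:2]-OW)
E
python3 -c "
from h import *
s=read_state();p=P('wrist',s)
for n,q,z in [('spindle',(381,233),.054),('roller',(417,247),.083),('pivot',(431,117),.085),('c1',(308,48),.03),('c2',(546,48),.03),('necktop',(318,344),.190),('neckaxis drumtop',(318,270),.148)]: print(n,W(plane(p,q,z)),plane(p,q,z))
print(W(s['position']))
"
```

```text
spindle [0.00616272 0.0002684 ] [0.56622555 0.15874216 0.054     ]
roller [ 0.02290565 -0.00068157] [0.58191771 0.16465691 0.083     ]
pivot [0.02503571 0.07297909] [0.55402213 0.23286443 0.085     ]
c1 [-0.04209052  0.11772906] [0.47452164 0.24658164 0.03      ]
c2 [0.11190651 0.11756286] [0.61538136 0.30882029 0.03      ]
necktop [-0.03595708 -0.00062393] [0.52807887 0.14086186 0.19      ]
neckaxis drumtop [-0.03590074  0.00907171] [0.52420228 0.14974896 0.148     ]
[-0.03511038 -0.00055654]
```

Request:
carry_out --slide '[[0,0,0.015],[0,0,0.03],[0,0,0.04],[0,0,0.042],[0,0,0.042]]' --rot '[[0,0,0],[0,0,0],[0,0,0],[0,0,0],[0,0,0]]' --hand '[0.1,0.1,0.1,0.1,0.1]'

```text
t: 4.83
position: [0.5275, 0.1416, 0.1124]
tcp_rot: [-1.715, -2.631, 0.002]
contact_force: [-0.4, -0.1, -0.8]
gripper_width: 0.0224
finger_force: 59.0
```

Request:
carry_out --slide '[[0,0.004,0],[0,0.008,0],[0,0.012,0],[0,0.016,0],[0,0.02,0]]' --rot '[[0,0,0],[0,0,0],[0,0,0],[0,0,0],[0,0,0]]' --hand '[0.1,0.1,0.1,0.1,0.1]'

```text
t: 5.25
position: [0.547, 0.1507, 0.1136]
tcp_rot: [1.713, 2.632, 0.001]
contact_force: [0.3, 0.1, -0.8]
gripper_width: 0.0229
finger_force: 59.0
```

Request:
carry_out --slide '[[0,0.004,0],[0,0.008,0],[0,0.012,0],[0,0.016,0],[0,0.02,0]]' --rot '[[0,0,0],[0,0,0],[0,0,0],[0,0,0],[0,0,0]]' --hand '[0.1,0.1,0.1,0.1,0.1]'

```text
t: 5.67
position: [0.564, 0.1582, 0.1126]
tcp_rot: [-1.713, -2.632, 0.003]
contact_force: [-5.0, -3.7, -0.2]
gripper_width: 0.0225
finger_force: 59.1
```

Request:
carry_out --slide '[[0,0.001,0],[0,0.001,0],[0,0.001,0],[0,0.001,0]]' --rot '[[0,0,0],[0,0,0],[0,0,0],[0,0,0]]' --hand '[0.1,0.1,0.1,0.1]'

```text
t: 6.0
position: [0.5649, 0.1587, 0.1127]
tcp_rot: [-1.714, -2.632, 0.001]
contact_force: [-3.2, -2.3, -1.5]
gripper_width: 0.0226
finger_force: 59.0
```

```bash
python3 -c "
from h import *
s=read_state();print(s['t'],s['position'],W(s['position']),ang(s),s['contact_force'],s['moment'])
im=capture('scene')[150:300,270:430,::-1];cv2.imwrite('pics/s2.png',cv2.resize(im,None,fx=4,fy=4,interpolation=cv2.INTER_CUBIC))
"
```

```text
6.0 [0.56486828 0.15865549 0.11268491] [0.00488672 0.00073905] 113.87118572548022 [-3.17714228 -2.34597886 -1.50339576] [-0.66518119  0.84736504 -0.03299222]
```

View pics/s2.png

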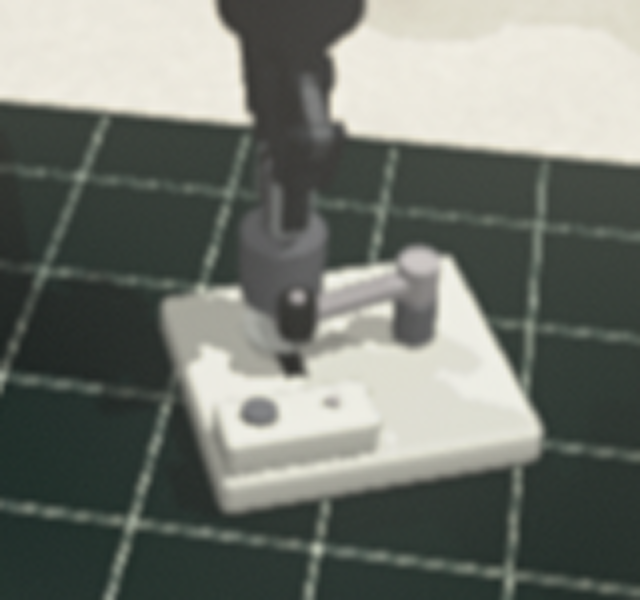

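The view shows the drum pushing the roller back, with roughly 4 N of side force as expected. I'll move over the spindle and lower gently.

Request:
carry_out --slide '[[0,0.001,0],[-0.0003,0.0013,0.001],[-0.0003,0.0013,0.002],[-0.0003,0.0013,0.003],[-0.0003,0.0013,0.004]]' --rot '[[0,0,0],[0,0,0],[0,0,0],[0,0,0],[0,0,0]]' --hand '[0.1,0.1,0.1,0.1,0.1]'

```text
t: 6.47
position: [0.5667, 0.1595, 0.1095]
tcp_rot: [-1.714, -2.633, -0.001]
contact_force: [-5.0, -1.2, 1.7]
gripper_width: 0.0225
finger_force: 59.1
```

Request:
carry_out --slide '[[0,0,0.0005],[0,0,0.001],[0,0,0.0015],[0,0,0.002],[0,0,0.0025]]' --rot '[[0,0,0],[0,0,0],[0,0,0],[0,0,0],[0,0,0]]' --hand '[0.1,0.1,0.1,0.1,0.1]'

```text
t: 6.88
position: [0.5667, 0.1596, 0.107]
tcp_rot: [-1.714, -2.633, -0.001]
contact_force: [-5.1, 0.4, 1.7]
gripper_width: 0.0229
finger_force: 59.1
```

Request:
carry_out --slide '[[0,0,0.0005],[0,0,0.001],[0,0,0.0015],[0,0,0.002],[0,0,0.002]]' --rot '[[0,0,0],[0,0,0],[0,0,0],[0,0,0],[0,0,0]]' --hand '[0.1,0.1,0.1,0.1,0.1]'

```text
t: 7.3
position: [0.5667, 0.1596, 0.105]
tcp_rot: [-1.714, -2.633, -0.001]
contact_force: [-5.6, -1.7, 1.9]
gripper_width: 0.0226
finger_force: 59.2
```

Request:
carry_out --slide '[[0,0,0.0005],[0,0,0.001],[0,0,0.0015],[0,0,0.002],[0,0,0.002]]' --rot '[[0,0,0],[0,0,0],[0,0,0],[0,0,0],[0,0,0]]' --hand '[0.1,0.1,0.1,0.1,0.1]'

```text
t: 7.72
position: [0.5667, 0.1595, 0.103]
tcp_rot: [-1.714, -2.633, -0.001]
contact_force: [-4.6, -1.5, 2.0]
gripper_width: 0.0229
finger_force: 59.2
```

Request:
carry_out --slide '[[0,0,0.0005],[0,0,0.001],[0,0,0.0015],[0,0,0.002],[0,0,0.002]]' --rot '[[0,0,0],[0,0,0],[0,0,0],[0,0,0],[0,0,0]]' --hand '[0.1,0.1,0.1,0.1,0.1]'

```text
t: 8.13
position: [0.5667, 0.1595, 0.1009]
tcp_rot: [-1.714, -2.633, -0.001]
contact_force: [-4.5, -1.0, 1.6]
gripper_width: 0.0224
finger_force: 59.2
```

Bottom is at about 48 mm with no load building up, so the spindle has entered the hole. I'll keep lowering.

Request:
carry_out --slide '[[0,0,0.001],[0,0,0.002],[0,0,0.003],[0,0,0.004],[0,0,0.005]]' --rot '[[0,0,0],[0,0,0],[0,0,0],[0,0,0],[0,0,0]]' --hand '[0.1,0.1,0.1,0.1,0.1]'

```text
t: 8.55
position: [0.5668, 0.1595, 0.096]
tcp_rot: [1.714, 2.633, 0.002]
contact_force: [-4.5, -1.0, 1.5]
gripper_width: 0.0225
finger_force: 59.3
```

Request:
carry_out --slide '[[0,0,0.0005],[0,0,0.001],[0,0,0.0015],[0,0,0.002],[0,0,0.002]]' --rot '[[0,0,0],[0,0,0],[0,0,0],[0,0,0],[0,0,0]]' --hand '[0.1,0.1,0.1,0.1,0.1]'

```text
t: 8.97
position: [0.5668, 0.1594, 0.0939]
tcp_rot: [1.714, 2.633, 0.001]
contact_force: [-4.8, -1.5, 0.9]
gripper_width: 0.0226
finger_force: 59.3
```

Request:
carry_out --slide '[[0,0,0.0005],[0,0,0.001],[0,0,0.0015],[0,0,0.0015],[0,0,0.0015]]' --rot '[[0,0,0],[0,0,0],[0,0,0],[0,0,0],[0,0,0]]' --hand '[0.1,0.1,0.1,0.1,0.1]'

```text
t: 9.38
position: [0.5668, 0.1594, 0.0925]
tcp_rot: [1.714, 2.633, 0.001]
contact_force: [-5.5, -0.6, 3.3]
gripper_width: 0.0227
finger_force: 59.4
```

Request:
carry_out --slide '[[0,0,0.0003],[0,0,0.0006],[0,0,0.0006],[0,0,0.0006],[0,0,0.0006]]' --rot '[[0,0,0],[0,0,0],[0,0,0],[0,0,0],[0,0,0]]' --hand '[0.1,0.1,0.1,0.1,0.1]'

```text
t: 9.8
position: [0.5669, 0.1594, 0.0923]
tcp_rot: [1.714, 2.633, 0.001]
contact_force: [-5.8, -1.4, 3.7]
gripper_width: 0.0226
finger_force: 59.4
```

Request:
carry_out --slide '[[0,0,0.0003],[0,0,0.0006],[0,0,0.0006],[0,0,0.0006],[0,0,0.0006]]' --rot '[[0,0,0],[0,0,0],[0,0,0],[0,0,0],[0,0,0]]' --hand '[0.1,0.1,0.1,0.1,0.1]'

```text
t: 10.22
position: [0.5669, 0.1594, 0.0919]
tcp_rot: [1.714, 2.633, 0.001]
contact_force: [-6.5, -1.8, 7.4]
gripper_width: 0.0227
finger_force: 59.6
```

Seated: the force rises about as steeply as the cushion should make it. Now I'll release and retreat straight up.

Request:
carry_out --slide '[[0,0,0],[0,0,0],[0,0,0],[0,0,0],[0,0,0]]' --rot '[[0,0,0],[0,0,0],[0,0,0],[0,0,0],[0,0,0]]' --hand '[0.35,0.5,0.6,0.6,0.6]'

```text
t: 10.63
position: [0.5671, 0.1592, 0.0911]
tcp_rot: [1.714, 2.632, 0.001]
contact_force: [-0.2, 0.2, -0.1]
gripper_width: 0.0508
finger_force: 0.0
```

Request:
carry_out --slide '[[0,0,-0.01],[0,0,-0.03],[0,0,-0.06],[0,0,-0.095],[0,0,-0.13]]' --rot '[[0,0,0],[0,0,0],[0,0,0],[0,0,0],[0,0,0]]' --hand '[0.6,0.6,0.6,0.6,0.6]'

```text
t: 11.05
position: [0.5662, 0.1591, 0.2225]
tcp_rot: [-1.714, -2.632, 0.001]
contact_force: [-0.2, 0.8, -0.3]
gripper_width: 0.0512
finger_force: 0.0
```

Request:
carry_out --slide '[[-0.03,-0.01,0],[-0.065,-0.02,0],[-0.1,-0.03,0],[-0.1,-0.03,0],[-0.1,-0.03,0]]' --rot '[[0,0,0],[0,0,0],[0,0,0],[0,0,0],[0,0,0]]' --hand '[0.6,0.6,0.6,0.6,0.6]'

```text
t: 11.47
position: [0.5801, 0.0538, 0.2218]
tcp_rot: [1.718, 2.629, 0.001]
contact_force: [0.0, -0.4, -0.6]
gripper_width: 0.0511
finger_force: 0.0
```

```bash
python3 -c "
from h import *
s=read_state();print(s['t'],s['position'],s['contact_force'])
w=capture('wrist');p=P('wrist',s)
im=capture('scene')[150:300,270:430,::-1];a=cv2.resize(im,(400,375),interpolation=cv2.INTER_CUBIC)
c=np.zeros((480,800,3),np.uint8);c[:375,:400]=a;c[:300,400:]=cv2.resize(w[:,:,::-1],(400,300),interpolation=cv2.INTER_AREA)
cv2.imwrite('pics/f1.png',c)
K,R,t=P('scene')
for z in(.085,.127):
  q=K@(R@[.5665,.1592,z]+t);q=q[:2]/q[2];print(z,(q-[270,150])*2.5)
"
```

```text
11.4667 [0.58011271 0.05379268 0.22175202] [ 0.01527799 -0.4220895  -0.59551342]
0.085 [177.18579515 159.93963816]
0.127 [178.29566388 121.7136215 ]
```

View pics/f1.png

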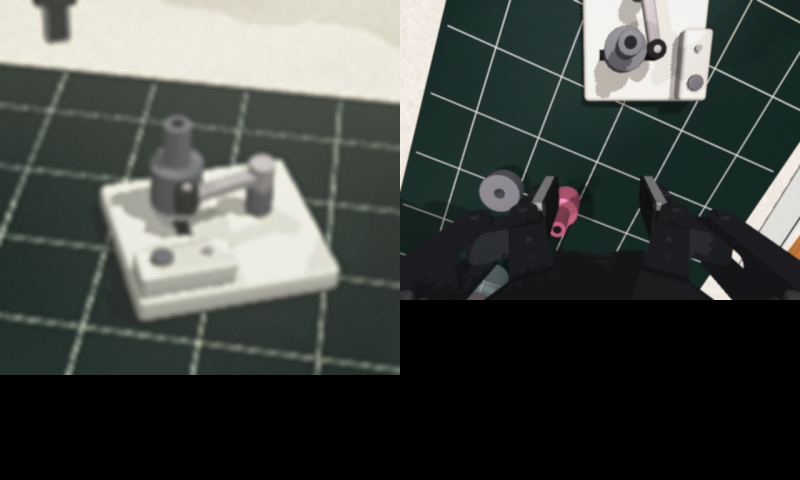

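The spool stands upright on the platter. Its neck top is at (178,123), against (178,122) predicted for fully home, and the roller rests on the drum. I'll hand the job in.

```bash
python3 -c "
from workcell import *
print(close_job())"
```

```text
the job is handed in; nothing more can be done
None
```

The grey spool is on the white winder's spindle, fully home on the platter with the roller against its drum; the gripper is clear and the job was handed in after about 11.5 s.

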